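Stand the kit case heavy end down on the sloping rack

ROBOT

A 6-joint arm with a two-finger parallel gripper is mounted at the origin on the work surface. World frame = base frame: x ahead of the robot, y to its left, z up, the work surface at z = 0. Lengths are in mm, angles in rad, forces in N, time in s.
With the tool pointing down it reaches from about 275 to 1000 mm from the base axis. Payload 8.4 kg.
Tool frame: the origin (TCP) lies midway between the tips of the shut fingers; the grasp point (between the pads) lies 19 mm behind it; z points along the fingers, y is the line along which they close (so a half turn about z gives the same grasp; the last joint's range is limited). The gripper opens to 85 mm and grips with 20 to 120 N. Pads are 22 mm wide; open, the fingers measure 114 mm over their backs; the gripper's body (76 mm by 85 mm) begins 54 mm behind the grasp point. The pads swing forward as they close: fully open they stand 13 mm farther back than shut.
Start: joints at [1.318, 0.353, 1.633, -0, 1.155, -0.002], TCP at [155.11, 605.449, 231.281] pointing down, gripper open.
Joint ranges: [-2.63, 2.63], [-0.92, 2.1], [0.06, 2.66], [-1.3, 4.44], [0, 2.69], [-3.02, 3.02]. Speed limits (rad/s): [2.22, 2.22, 2.79, 3.14, 3.14, 3.14].

INTERFACE

Orientations are given as [roll, pitch, yaw] about the fixed x, y, z axes, in that order (R = Rz(yaw) Ry(pitch) Rx(roll)).
In Python, from rig import r, imaging gives the robot as it stands. The module is installed in compiled form; this text tells all that it offers.
- The arm moves only by the tool arm_command, never from a script. Its argument "deltas" is a list of rows, each an object of numbers: "hand": the finger opening in mm, from 0 to 85.4; "tx", "ty", "tz": the shift along the tool's x, y, z in mm; "wx", "wy", "wz": the turn, a rotation vector about the tool's x, y, z in rad. A call has 1 to 8 rows; each row shifts and turns the commanded pose from where the row before left it, along the tool's axes as they then stand; what a row does not reach is not made up. A row lasts 1/8 s, in which the tool goes at most 62.5 mm and 10.7 degrees, less where a joint would pass 70% of its speed; a pose out of reach is approached as far as the arm can. A call with a gripper value outside its range is refused whole. The fingers move at their own pace and stop on an object; "squeeze" is the grip in N (left out, the last holds). Time passes only in rows, so rows that do not move let the fingers close. It gives the time, the measured TCP pose, the force, the opening and the grip force at its end, in the units of the state.
- r.sense(): the state, without advancing time (a new reading comes with each control period).
- imaging.grab_frame(name): name is "scene" or "top" or "wrist"; returns a dict with "image" (420x560x3 uint8, red, green, blue), "mtx" (3x3 intrinsics, pixels), "world_to_cam" (4x4, takes a point from world to camera coordinates). Camera axes: x right, y up, looking along -z (the intrinsics and any distortion apply to the point x, -y, -z); pixel columns grow to the right and rows downward; lengths in mm; the calibration is good to about 2 mm. A picture is of the moment at which its call begins. There is no depth.
- r.sign_off(): hands the job in; it is judged then, once.
The state is a dict: "clock": time; "qpos": joint angles; "qvel": joint speeds; "joint_efforts": joint torques, N m; "eef_pos": TCP position; "tcp_rot": TCP orientation; "contact_force": force on the tool from outside, world axes, zero at the start; "wrist_torque": the same for the moment, N m; "opening": opening from 0.0 (shut) to 1.0 (fully open); "grasp_force": force on a finger pad.
Only numpy, scipy, OpenCV 4.12 (cv2) and the standard library are available. Lean on these libraries where they do the work, as an engineer would, in place of code of your own. Each camera call takes 0.05 s, during which the arm holds its last target. There are 200 camera calls.

TASK

Lift the sealed white kit case clear of the table by its red carry handle and see which end drops: that is the heavy end. Then stand the case, heavy end down, wholly on the green pad of the sloping rack, square to the slope, and let go. Do not let it topple or drop, and leave the other stock where it stands.

Things in the scene. Friction and masses are not known exactly. Their poses are not given: they have to be found in the camera images.
- case_center (a point): Centre of the kit case: closed white box, blue ends, 150 mm long (its x axis), 46 wide (y), 46 high (z), 0.4 kg. It starts lying on the table, red handle on top (+z), long axis within 25 degrees of world y. Both ends look alike, but a hidden weight fixed near the +x or the -x end (either, by chance) puts the centre of mass 30 to 40 mm from the middle. Sides are smooth, free to grip anywhere.
- handle_grip (a point): Centre of the red carry handle's grip bar: 50 mm long (along the case's x), 12 thick (y), 18 high, on two thin legs hinged at the middle of the case's top face. Upright, this point is 34 mm above that face and 57 mm above case_center; the top of the bar is 43 mm above the face. Best gripped from above, closing across the 12 mm.
- case_handle (a joint): Swing of the handle about the case's y axis, rad: 0 upright, weak spring to 0, stops at -0.35 and 0.35. Lifted by the handle, the case swings down at its heavy end to a stop: negative means the case's +x end hangs low, positive its -x end.
- berth (a point): Centre of the green pad (100 x 100 mm) on a fixed grey sloping deck, 160 x 180 mm, with dark feet. The point is on the pad's surface, 54 mm above the table; z is normal to the slope, x runs down it: 20 degrees, falling away from the robot (within 12 degrees of world x). A lip 6 mm high edges the low side, 78 mm from here. The case stands here firmly heavy end down; light end down it topples.
- bottle_amber: Bystander, to be left alone: amber bottle, white cap, 48 mm across, 100 tall (mm); origin at the centre of its underside.
- bottle_white: Bystander, to be left alone: white bottle, green label, blue cap, 44 mm across, 90 tall (mm); origin at the centre of its underside.
- bottle_red: Bystander, to be left alone: amber bottle, red label, black cap, 48 mm across, 110 tall (mm); origin at the centre of its underside.
- tub: Bystander, to be left alone: small white tub with a green cap, 44 mm across, 42 tall (mm); origin at the centre of its underside.
- carton: Bystander, to be left alone: cardboard carton lying flat, 90 x 60 x 35 (mm); origin at the centre of its underside.
- pillbox: Bystander, to be left alone: white paper box lying flat, 50 x 90 x 30 (mm); origin at the centre of its underside.
- syrup: Bystander, to be left alone: big white bottle, blue label, grey cap, 56 mm across, 120 tall (mm); origin at the centre of its underside.
There are look-alikes about, which are no part of the job. Leave any black or yellow look-alike of the part that bears case_center alone.

How it is judged (in metres and radians):
On the way:
1. the case hangs from its handle clear of the table (centre above 75 mm), swung over to one side by more than 0.15 rad (height (world z) of case_center above 0.075 m and (value of joint case_handle above 0.15 rad or value of joint case_handle below -0.15 rad) and horizontal distance between the grasp point and handle_grip below 0.03 m), for 0.2 s.
At the end, for the whole second after the job is handed in: The case stands on one end on the green pad, released and at rest: its long axis within 0.10 rad of the slope's normal, its centre within 30 mm of the pad's centre both along and across the slope, and 68 to 82 mm off the pad. Only heavy end down does it stay so (angle between the x axis of case_center and the z axis of berth, either way round below 0.1 rad and x of case_center in the frame of berth between -0.03 and 0.03 m and y of case_center in the frame of berth between -0.03 and 0.03 m and z of case_center in the frame of berth between 0.068 and 0.082 m and linear speed of case below 0.02 m/s and angular speed of case below 0.1 rad/s); the robot touches nothing.
It fails at once if the case topples or is dropped (turns faster than 6 rad/s or moves faster than 1.0 m/s) (angular speed of case above 6 rad/s or linear speed of case above 1 m/s).
It fails at once if another item is shifted by more than 30 mm (distance of any of bottle_amber, bottle_white, bottle_red, tub, carton, pillbox, syrup from where it was at the start of the episode above 0.03 m).
It also fails if it takes over 58 s, if anything falls off the work surface, if the arm or the gripper's body presses on something with over 40 N, if the wrist force passes 120 N, or if a joint passes its speed limit or range.

## Working session

There is one attempt and no reset: what is moved stays moved. The work goes in short steps, Python scripts to look and compute and a tool call to move; the robot and the scene stay as the last step left them, time stands still between calls to the robot, and variables do not carry over. Pictures are saved under pics/ and viewed, at most 10 in all, crops included, and the job is handed in when it is done.

Besides the shell and the picture viewer there is one more tool, called after "Call:" as name(argument=value, ...) on one line, values as JSON. arm_command: Moves the arm, as the interface text tells. Its arguments: {"type":"object","properties":{"deltas":{"type":"array"},"squeeze":{"type":"number"}},"required":["deltas"]}

```bash
mkdir -p pics; python3 - <<'E'
from rig import r, imaging
import cv2, pickle, numpy as np
F={n:imaging.grab_frame(n) for n in("scene","top","wrist")}
pickle.dump(F,open('f0.pkl','wb'))
for n in("scene","top"):cv2.imwrite(f'pics/{n}0.png',F[n]["image"][:,:,::-1])
print(r.sense())
for n in F: print(n,F[n]["mtx"],np.round(F[n]["world_to_cam"],3), [k for k in F[n]])
E
```

```text
{'clock': 0.15, 'qpos': array([ 1.31756641e+00,  3.53510303e-01,  1.63394020e+00, -2.23717736e-05,
        1.15524205e+00, -2.39765028e-03]), 'qvel': array([ 0.00060354, -0.00351095, -0.00244419,  0.00058293,  0.00018739,
        0.0018349 ]), 'joint_efforts': array([ 2.15353299e-05, -6.05631351e+01, -3.42338741e+01,  2.39808617e-05,
        6.11296957e-03, -1.45681321e-05]), 'eef_pos': array([155.0450312 , 605.08542935, 230.73077303]), 'tcp_rot': array([-3.14049271e+00,  1.78206061e-05,  2.89076944e+00]), 'contact_force': array([-0.51886149,  0.10811993,  0.15105219]), 'wrist_torque': array([ 0.03879785,  0.01643038, -0.00542583]), 'grasp_force': 0.0, 'opening': 1.0020592660182313}
scene [[493.18829374   0.         272.49179333]
 [  0.         493.18829374 212.86773698]
 [  0.           0.           1.        ]] [[-9.120000e-01  4.090000e-01  1.300000e-02  4.765690e+02]
 [-3.120000e-01 -7.150000e-01  6.260000e-01  1.152010e+02]
 [ 2.650000e-01  5.670000e-01  7.800000e-01 -1.684387e+03]
 [ 0.000000e+00  0.000000e+00  0.000000e+00  1.000000e+00]] ['image', 'mtx', 'world_to_cam']
top [[384.12756276   0.         277.16970628]
 [  0.         384.12756276 211.04655   ]
 [  0.           0.           1.        ]] [[-2.70000e-02 -1.00000e+00 -5.00000e-03  4.04600e+01]
 [ 9.96000e-01 -2.80000e-02  8.30000e-02 -5.33497e+02]
 [-8.40000e-02 -2.00000e-03  9.97000e-01 -9.63160e+02]
 [ 0.00000e+00  0.00000e+00  0.00000e+00  1.00000e+00]] ['image', 'mtx', 'world_to_cam']
wrist [[294.07537054   0.         279.62795788]
 [  0.         294.07537054 210.27704552]
 [  0.           0.           1.        ]] [[ 2.48000e-01  9.69000e-01 -1.00000e-03 -6.24346e+02]
 [-9.25000e-01  2.36000e-01 -2.99000e-01  3.96270e+01]
 [-2.90000e-01  7.50000e-02  9.54000e-01 -3.79094e+02]
 [ 0.00000e+00  0.00000e+00  0.00000e+00  1.00000e+00]] ['image', 'mtx', 'world_to_cam']
```

View pics/top0.png

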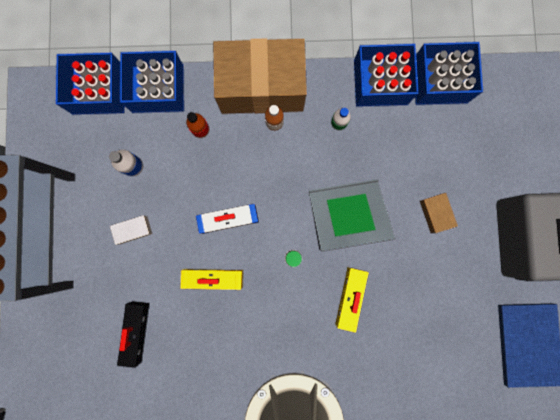

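View pics/scene0.png

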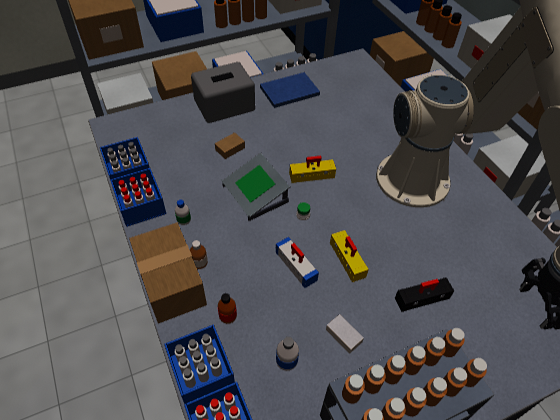

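The white case with blue ends is at top px (227,218) and the green pad is at (351,215). The look-alikes are yellow at (211,280) and (352,300), and black at (133,334). Only (227,218) is white with blue ends. I'll measure it and confirm in a crop.

```bash
cat > h.py <<'E'
import numpy as np, cv2
def ray(f,px):
    T=f["world_to_cam"];R=T[:3,:3];o=-R.T@T[:3,3]
    p=np.linalg.solve(f["mtx"],[px[0],px[1],1.]);return o,R.T@(p*[1,-1,-1])
def onplane(f,px,p0,n=(0,0,1)):
    o,d=ray(f,px);n=np.array(n,float);return o+d*((np.array(p0)-o)@n)/(d@n)
def tri(fs,pxs):
    A=np.zeros((3,3));b=np.zeros(3);rs=[ray(f,p) for f,p in zip(fs,pxs)]
    for o,d in rs:
        P=np.eye(3)-np.outer(d,d)/(d@d);A+=P;b+=P@o
    x=np.linalg.solve(A,b)
    return x,[np.linalg.norm(np.cross(x-o,d))/np.linalg.norm(d) for o,d in rs]
def proj(f,X):
    c=f["world_to_cam"][:3,:3]@X+f["world_to_cam"][:3,3];q=f["mtx"]@(c*[1,-1,-1]);return q[:2]/q[2]
def hsv(f):return cv2.cvtColor(f["image"],cv2.COLOR_RGB2HSV)
def red(f):
    h=hsv(f);return (((h[...,0]<8)|(h[...,0]>172))&(h[...,1]>150)&(h[...,2]>90)).astype(np.uint8)
def green(f):
    h=hsv(f);return ((h[...,0]>50)&(h[...,0]<75)&(h[...,1]>150)).astype(np.uint8)
def blue(f):
    h=hsv(f);return ((h[...,0]>100)&(h[...,0]<122)&(h[...,1]>170)&(h[...,2]>60)).astype(np.uint8)
def blobs(m,box=None,amin=15):
    k,l,s,c=cv2.connectedComponentsWithStats(m)
    return [(c[i],s[i,4],np.argwhere(l==i)[:,::-1]) for i in range(1,k) if s[i,4]>=amin and (box is None or (box[0]<c[i][0]<box[2] and box[1]<c[i][1]<box[3]))]
E
python3 - <<'E'
from h import *; import pickle
F=pickle.load(open('f0.pkl','rb'));t,s=F["top"],F["scene"]
rt=blobs(red(t),(190,195,265,240));rs=blobs(red(s),(270,230,325,285))
print('red',[(b[0],b[1]) for b in rt],[(b[0],b[1]) for b in rs])
x,e=tri([t,s],[rt[0][0],rs[0][0]]);print('handle',x,e)
v=cv2.fitLine(rt[0][2].astype(np.float32),2,0,.01,.01).ravel()
a=onplane(t,v[2:]-10*v[:2],[0,0,80]);b=onplane(t,v[2:]+10*v[:2],[0,0,80]);d=b-a;print('bar yaw',np.degrees(np.arctan2(d[1],d[0])))
bl=blobs(blue(t),(190,195,265,240));print('blue',[(b[0],b[1]) for b in bl])
P=[onplane(t,b[0],[0,0,46]) for b in bl];print(P);d=P[1]-P[0];print('case yaw',np.degrees(np.arctan2(d[1],d[0])),np.linalg.norm(d),sum(P)/len(P))
C=[]
for f,box in((t,(330,190,375,240)),(s,(230,160,280,210))):
    g=max(blobs(green(f),box),key=lambda b:b[1]);h=cv2.convexHull(g[2].astype(np.int32))
    q=cv2.boxPoints(cv2.minAreaRect(h)) if 0 else cv2.approxPolyDP(h,6,True).reshape(-1,2);C.append((g,q));print('pad',g[0],g[1],q.tolist())
x,e=tri([t,s],[C[0][0][0],C[1][0][0]]);print('padc',x,e)
for y in np.arange(-15,16,3):
    yr=np.radians(y);n=np.array([np.sin(.349)*np.cos(yr),np.sin(.349)*np.sin(yr),np.cos(.349)])
    Q=np.array([onplane(t,p,[x[0],x[1],54],n) for p in C[0][1]]);S=np.array([onplane(s,p,[x[0],x[1],54],n) for p in C[1][1]])
    print(y,[np.round(np.linalg.norm(np.roll(A,-1,0)-A,axis=1),0).tolist()for A in(Q,S)],[np.round(np.degrees(np.arctan2(*(np.roll(A,-1,0)-A)[:,1::-1].T)),0).tolist()for A in (Q,S)]) if y%6==0 or 1 else 0
im=cv2.resize(s["image"][225:295,260:335],None,fx=5,fy=5);im2=cv2.resize(t["image"][190:250,185:270],None,fx=5,fy=5)
im=cv2.copyMakeBorder(im,0,0,0,0,cv2.BORDER_CONSTANT);o=np.zeros((350,800,3),np.uint8);o[:350,:375]=im;o[:300,375:800]=im2
cv2.imwrite('pics/crop1.png',o[:,:,::-1])
E
```

```text
red [(array([224.61290323, 216.97849462]), np.int32(93))] [(array([297.15789474, 249.22807018]), np.int32(57))]
handle [517.18810635 152.89773121  84.34026232] [np.float64(1.4298832725748034), np.float64(1.4298832725749762)]
bar yaw -80.72507809363171
blue [(array([253.38947368, 213.23157895]), np.int32(95)), (array([199.44871795, 223.64102564]), np.int32(78))]
[array([528.59683361,  85.3402637 ,  46.        ]), array([506.24814637, 220.72763058,  46.        ])]
case yaw 99.3734108220978 137.2195428258104 [517.42248999 153.03394714  46.        ]
pad [350.37060041 214.70462388] 1449 [[374, 229], [335, 235], [327, 201], [364, 194]]
pad [254.67746114 183.16062176] 772 [[274, 184], [249, 201], [236, 182], [259, 165]]
padc [ 517.23038648 -155.83409135   49.75485008] [np.float64(0.8097148876684133), np.float64(0.8097148876682557)]
-15 [[100.0, 92.0, 99.0, 97.0], [96.0, 102.0, 95.0, 108.0]] [[97.0, 8.0, -80.0, -172.0], [6.0, -87.0, -171.0, 93.0]]
-12 [[99.0, 92.0, 99.0, 97.0], [96.0, 100.0, 95.0, 106.0]] [[97.0, 8.0, -80.0, -172.0], [6.0, -87.0, -171.0, 94.0]]
-9 [[99.0, 92.0, 98.0, 97.0], 
[... 286 characters left out ...]
.0, -86.0, -172.0, 95.0]]
0 [[97.0, 93.0, 97.0, 97.0], [96.0, 95.0, 94.0, 100.0]] [[97.0, 8.0, -81.0, -172.0], [5.0, -86.0, -172.0, 95.0]]
3 [[97.0, 93.0, 96.0, 97.0], [96.0, 93.0, 94.0, 98.0]] [[97.0, 8.0, -81.0, -172.0], [5.0, -85.0, -172.0, 96.0]]
6 [[96.0, 93.0, 96.0, 97.0], [96.0, 92.0, 94.0, 97.0]] [[97.0, 8.0, -81.0, -172.0], [5.0, -85.0, -172.0, 96.0]]
9 [[96.0, 93.0, 96.0, 97.0], [96.0, 91.0, 94.0, 96.0]] [[97.0, 8.0, -81.0, -172.0], [5.0, -85.0, -172.0, 97.0]]
12 [[95.0, 93.0, 95.0, 97.0], [96.0, 90.0, 94.0, 95.0]] [[97.0, 8.0, -81.0, -172.0], [5.0, -84.0, -172.0, 97.0]]
15 [[95.0, 94.0, 95.0, 97.0], [96.0, 89.0, 94.0, 93.0]] [[97.0, 8.0, -81.0, -172.0], [5.0, -84.0, -172.0, 98.0]]
```

View pics/crop1.png

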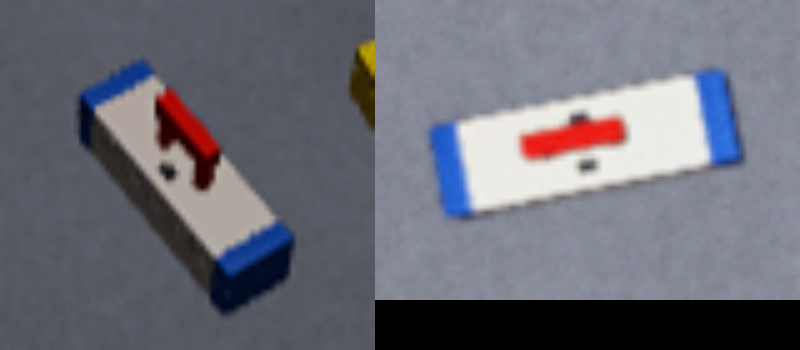

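The crop confirms it: white box, blue ends, red handle upright, bar centre about (517,153), long axis at about 99° yaw. Next is a planner that turns target poses into tool-frame rows.

```bash
cat > plan.py <<'E'
import numpy as np
from scipy.spatial.transform import Rotation as Rn
from rig import r
def cur():
    s=r.sense();return np.array(s["eef_pos"]),Rn.from_euler('xyz',s["tcp_rot"])
def tool(z,y):
    z=np.array(z,float);z/=np.linalg.norm(z);y=np.array(y,float);y-=z*(y@z);y/=np.linalg.norm(y)
    return Rn.from_matrix(np.c_[np.cross(y,z),y,z])
def rows(p1,R1,n,p0=None,R0=None):
    if p0 is None:p0,R0=cur()
    w=(R0.inv()*R1).as_rotvec();d=(np.array(p1)-p0)/n
    print('total rot',np.round(w,3),'per row deg',np.degrees(np.linalg.norm(w))/n,'mm/row',np.linalg.norm(d))
    for k in range(n):
        Rk=R0*Rn.from_rotvec(w*k/n);t=Rk.inv().apply(d);print(np.round(t,1).tolist(),np.round(w/n,4).tolist())
E
python3 - <<'E'
from plan import *
a=np.radians(9.2)
rows([517,153,150],tool([0,0,-1],[np.cos(a),np.sin(a),0]),14)
E
```

```text
total rot [-1.000e-03  1.000e-03  1.159e+00] per row deg 4.7449224673882355 mm/row 41.76648474381952
[-33.1, -24.9, 5.8] [-0.0001, 0.0, 0.0828]
[-35.0, -22.0, 5.8] [-0.0001, 0.0, 0.0828]
[-36.7, -19.1, 5.8] [-0.0001, 0.0, 0.0828]
[-38.2, -16.0, 5.8] [-0.0001, 0.0, 0.0828]
[-39.3, -12.8, 5.8] [-0.0001, 0.0, 0.0828]
[-40.3, -9.5, 5.8] [-0.0001, 0.0, 0.0828]
[-40.9, -6.1, 5.8] [-0.0001, 0.0, 0.0828]
[-41.3, -2.7, 5.8] [-0.0001, 0.0, 0.0828]
[-41.4, 0.7, 5.8] [-0.0001, 0.0, 0.0828]
[-41.2, 4.2, 5.8] [-0.0001, 0.0, 0.0828]
[-40.7, 7.5, 5.8] [-0.0001, 0.0, 0.0828]
[-39.9, 10.9, 5.8] [-0.0001, 0.0, 0.0828]
[-38.9, 14.1, 5.8] [-0.0001, 0.0, 0.0828]
[-37.6, 17.3, 5.8] [-0.0001, 0.0, 0.0828]
```

Call:
arm_command(deltas=[{"tx":-33,"ty":-25,"tz":3,"wz":0.083,"hand":60},{"tx":-35,"ty":-22,"tz":3,"wz":0.083},{"tx":-37,"ty":-19,"tz":4,"wz":0.083},{"tx":-38,"ty":-16,"tz":5,"wz":0.083},{"tx":-39,"ty":-13,"tz":5,"wz":0.083},{"tx":-40,"ty":-10,"tz":5,"wz":0.083},{"tx":-41,"ty":-6,"tz":5,"wz":0.083},{"tx":-41,"ty":-3,"tz":6,"wz":0.083}])

```text
schema error: expected keys hand, tx, ty, tz, wx, wy, wz
```

Call:
arm_command(deltas=[{"tx":-41,"ty":1,"tz":6,"wz":0.083},{"tx":-41,"ty":4,"tz":7,"wz":0.083},{"tx":-41,"ty":8,"tz":8,"wz":0.083},{"tx":-40,"ty":11,"tz":8,"wz":0.083},{"tx":-39,"ty":14,"tz":8,"wz":0.083},{"tx":-38,"ty":17,"tz":8,"wz":0.083},{"tx":0}])

```text
schema error: expected keys hand, tx, ty, tz, wx, wy, wz
```

```bash
python3 - <<'E'
from plan import *
a=np.radians(9.2);print(cur()[0],r.sense()["clock"],r.sense()["opening"])
rows([517,153,61],tool([0,0,-1],[np.cos(a),np.sin(a),0]),4)
from rig import imaging;import cv2
cv2.imwrite('pics/w1.png',imaging.grab_frame("wrist")["image"][:,:,::-1])
E
```

```text
[155.0450312  605.08542935 230.73077303] 0.15 1.0020592660182313
total rot [-1.000e-03  1.000e-03  1.159e+00] per row deg 16.607228635858824 mm/row 150.87270507362928
[-115.7, -87.0, 42.5] [-0.0002, 0.0002, 0.2899]
[-135.7, -50.3, 42.5] [-0.0002, 0.0002, 0.2899]
[-144.5, -9.4, 42.5] [-0.0002, 0.0002, 0.2899]
[-141.1, 32.3, 42.4] [-0.0002, 0.0002, 0.2899]
```

View pics/w1.png

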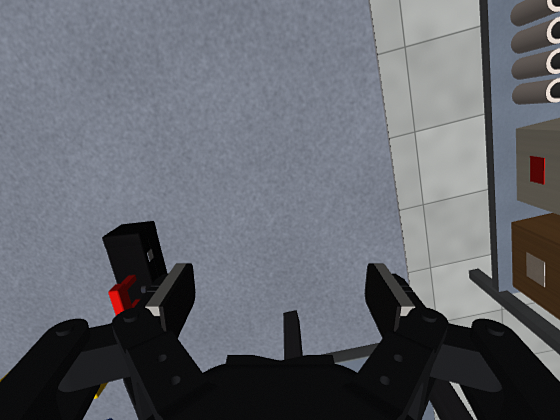

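The arm has not moved: every row must carry all seven keys. The wrist view shows the start pose over the table edge, with the black look-alike at (130,260). I'm resending the moves with full rows.

Call:
arm_command(deltas=[{"hand":60,"tx":-33,"ty":-25,"tz":3,"wx":0,"wy":0,"wz":0.083},{"hand":60,"tx":-35,"ty":-22,"tz":3,"wx":0,"wy":0,"wz":0.083},{"hand":60,"tx":-37,"ty":-19,"tz":4,"wx":0,"wy":0,"wz":0.083},{"hand":60,"tx":-38,"ty":-16,"tz":5,"wx":0,"wy":0,"wz":0.083},{"hand":60,"tx":-39,"ty":-13,"tz":5,"wx":0,"wy":0,"wz":0.083},{"hand":60,"tx":-40,"ty":-10,"tz":5,"wx":0,"wy":0,"wz":0.083},{"hand":60,"tx":-41,"ty":-6,"tz":5,"wx":0,"wy":0,"wz":0.083},{"hand":60,"tx":-41,"ty":-3,"tz":6,"wx":0,"wy":0,"wz":0.083}])

```text
clock: 1.2
eef_pos: [361.3, 345.6, 195.2]
tcp_rot: [3.141, 0.0, 2.224]
contact_force: [-0.5, -0.2, -0.9]
opening: 0.701
grasp_force: 0.0
```

Call:
arm_command(deltas=[{"hand":60,"tx":-41,"ty":1,"tz":6,"wx":0,"wy":0,"wz":0.083},{"hand":60,"tx":-41,"ty":4,"tz":7,"wx":0,"wy":0,"wz":0.083},{"hand":60,"tx":-41,"ty":8,"tz":8,"wx":0,"wy":0,"wz":0.083},{"hand":60,"tx":-40,"ty":11,"tz":8,"wx":0,"wy":0,"wz":0.083},{"hand":60,"tx":-39,"ty":14,"tz":8,"wx":0,"wy":0,"wz":0.083},{"hand":60,"tx":-38,"ty":17,"tz":8,"wx":0,"wy":0,"wz":0.083},{"hand":60,"tx":0,"ty":0,"tz":0,"wx":0,"wy":0,"wz":0},{"hand":60,"tx":0,"ty":0,"tz":0,"wx":0,"wy":0,"wz":0}])

```text
clock: 2.2
eef_pos: [515.1, 152.4, 150.2]
tcp_rot: [-3.141, -0.0, 1.729]
contact_force: [0.4, -0.2, 0.8]
opening: 0.704
grasp_force: 0.0
```

```bash
python3 - <<'E'
from plan import *
a=np.radians(9.2);print(cur()[0],r.sense()["clock"],r.sense()["opening"],r.sense()["qpos"])
rows([517,153,61],tool([0,0,-1],[np.cos(a),np.sin(a),0]),4)
from rig import imaging;import cv2
f=imaging.grab_frame("wrist");cv2.imwrite('pics/w2.png',f["image"][:,:,::-1])
from h import *
print([(b[0],b[1],onplane(f,b[0],[0,0,82])) for b in blobs(red(f),amin=100)])
E
```

```text
[515.11965372 152.43385388 150.15247143] 2.2 0.7040781577477935 [2.84739869e-01 3.13750172e-01 1.89538319e+00 3.44772089e-04
 9.33165019e-01 1.26464991e-01]
total rot [-0.001 -0.    -0.003] per row deg 0.037430490924216644 mm/row 22.293523983679556
[0.1, 0.5, 22.3] [-0.0002, -0.0, -0.0006]
[0.1, 0.5, 22.3] [-0.0002, -0.0, -0.0006]
[0.1, 0.5, 22.3] [-0.0002, -0.0, -0.0006]
[0.1, 0.5, 22.3] [-0.0002, -0.0, -0.0006]
[(array([ 72.36248132, 132.20478326]), np.int32(1338), array([363.25765726, 195.88795215,  82.        ])), (array([282.17269907, 222.65563599]), np.int32(967), array([517.50358678, 153.18639551,  82.        ]))]
```

View pics/w2.png

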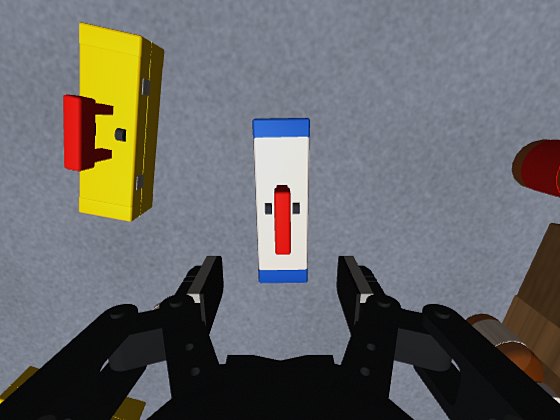

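The wrist view shows the white case aligned with the fingers and the handle at (282,222), which puts it at (517,153). Next: descend, grip, lift.

Call:
arm_command(deltas=[{"hand":60,"tx":0,"ty":1,"tz":20,"wx":0,"wy":0,"wz":0},{"hand":60,"tx":0,"ty":1,"tz":20,"wx":0,"wy":0,"wz":0},{"hand":60,"tx":0,"ty":0,"tz":20,"wx":0,"wy":0,"wz":0},{"hand":60,"tx":0,"ty":0,"tz":16,"wx":0,"wy":0,"wz":0},{"hand":40,"tx":0,"ty":0,"tz":10,"wx":0,"wy":0,"wz":0},{"hand":20,"tx":0,"ty":0,"tz":3,"wx":0,"wy":0,"wz":0},{"hand":0,"tx":0,"ty":0,"tz":0,"wx":0,"wy":0,"wz":0},{"hand":0,"tx":0,"ty":0,"tz":0,"wx":0,"wy":0,"wz":0}], squeeze=60)

```text
clock: 3.25
eef_pos: [517.5, 152.7, 61.6]
tcp_rot: [3.141, -0.0, 1.729]
contact_force: [-0.1, 0.7, -2.6]
opening: 0.125
grasp_force: 58.5
```

Call:
arm_command(deltas=[{"hand":0,"tx":0,"ty":0,"tz":0,"wx":0,"wy":0,"wz":0},{"hand":0,"tx":0,"ty":0,"tz":0,"wx":0,"wy":0,"wz":0},{"hand":0,"tx":0,"ty":0,"tz":0,"wx":0,"wy":0,"wz":0},{"hand":0,"tx":0,"ty":0,"tz":-4,"wx":0,"wy":0,"wz":0},{"hand":0,"tx":0,"ty":0,"tz":-6,"wx":0,"wy":0,"wz":0},{"hand":0,"tx":0,"ty":0,"tz":-8,"wx":0,"wy":0,"wz":0},{"hand":0,"tx":0,"ty":0,"tz":-8,"wx":0,"wy":0,"wz":0},{"hand":0,"tx":0,"ty":0,"tz":-8,"wx":0,"wy":0,"wz":0}])

```text
clock: 4.25
eef_pos: [517.5, 152.6, 95.9]
tcp_rot: [3.142, 0.0, 1.729]
contact_force: [-0.0, -0.4, -4.7]
opening: 0.129
grasp_force: 58.4
```

Call:
arm_command(deltas=[{"hand":0,"tx":0,"ty":0,"tz":-11,"wx":0,"wy":0,"wz":0},{"hand":0,"tx":0,"ty":0,"tz":-14,"wx":0,"wy":0,"wz":0},{"hand":0,"tx":0,"ty":0,"tz":-14,"wx":0,"wy":0,"wz":0},{"hand":0,"tx":0,"ty":0,"tz":-14,"wx":0,"wy":0,"wz":0},{"hand":0,"tx":0,"ty":0,"tz":-8,"wx":0,"wy":0,"wz":0},{"hand":0,"tx":0,"ty":0,"tz":-4,"wx":0,"wy":0,"wz":0},{"hand":0,"tx":0,"ty":0,"tz":0,"wx":0,"wy":0,"wz":0},{"hand":0,"tx":0,"ty":0,"tz":0,"wx":0,"wy":0,"wz":0}])

```text
clock: 5.25
eef_pos: [517.2, 152.6, 159.8]
tcp_rot: [-3.141, 0.0, 1.729]
contact_force: [0.1, 0.9, -3.7]
opening: 0.13
grasp_force: 58.5
```

```bash
python3 - <<'E'
from plan import *; from rig import imaging;from h import *;import cv2
s=r.sense();print({k:np.round(s[k],3) for k in("clock","eef_pos","wrist_torque","contact_force")})
fs=imaging.grab_frame("scene")
f=fs["image"][180:330,220:370]
o=np.zeros((450,800,3),np.uint8);o[:450,:450]=cv2.resize(f,None,fx=3,fy=3)
w=imaging.grab_frame("wrist")["image"][90:310,190:365];o[:440,450:800]=cv2.resize(w,None,fx=2,fy=2)
cv2.imwrite('pics/lift.png',o[:,:,::-1])
E
```

```text
{'clock': np.float64(5.25), 'eef_pos': array([517.182, 152.589, 159.825]), 'wrist_torque': array([-0.064,  0.07 , -0.022]), 'contact_force': array([ 0.064,  0.871, -3.661])}
```

View pics/lift.png

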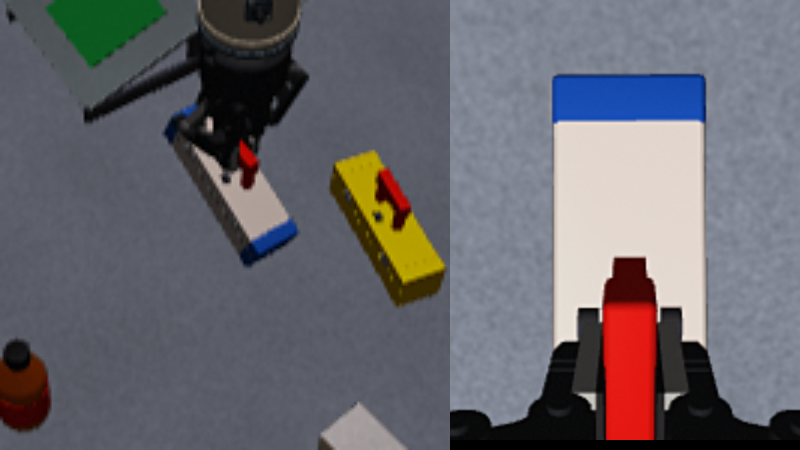

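```bash
python3 - <<'E'
from plan import *; from rig import imaging;from h import *
f=imaging.grab_frame("wrist");s=imaging.grab_frame("scene")
b=[x for x in blobs(blue(f),(190,90,365,310),200)][0];q=b[2]
top=q[q[:,1]<q[:,1].min()+4];l,rr=top[:,0].min(),top[:,0].max()+1;v=q[:,1].min();print(b[0],l,rr,v)
# depth at which edge is 46 mm
a=np.radians(9.2)
o,d1=ray(f,(l,v));_,d2=ray(f,(rr,v));k=46/np.linalg.norm(d2-d1);print('far end edge measured',o+k*(d1+d2)/2)
u=np.array([-np.sin(a),np.cos(a),0]);H=np.array([517.2,152.6,159.8+19-34])
for ang in(-.35,0,.35):
    n=np.array([0,0,1])*np.cos(ang)-u*np.sin(ang);ux=u*np.cos(ang)+np.array([0,0,1])*np.sin(ang)
    E=H+75*ux;w=23*np.array([np.cos(a),np.sin(a),0]);print('tilt(+=+y end up)',ang,E,'wrist',proj(f,E-w),proj(f,E+w),'scene blue end', proj(s,E-w),proj(s,E+w))
print([(x[0],x[1],x[2].min(0),x[2].max(0)) for x in blobs(blue(s),(260,200,330,285))])
E
```

```text
[279.29144852 138.39441536] 241 317 127
far end edge measured [506.15617618 222.75203453 117.28024545]
tilt(+=+y end up) -0.35 [505.93589812 222.14666535 119.08266444] wrist [240.14337013 128.14291938] [316.81105186 127.97909835] scene blue end [319.09569986 256.04055141] [305.348462  263.8089708]
tilt(+=+y end up) 0 [505.20891092 226.63521988 144.8       ] wrist [233.29314636 120.5532095 ] [323.15149158 120.35799926] scene blue end [320.94592173 251.86675305] [306.98491553 259.71700693]
tilt(+=+y end up) 0.35 [505.93589812 222.14666535 170.51733556] wrist [224.83597111 131.98732829] [331.05069913 131.7622704 ] scene blue end [320.78021871 245.15919808] [306.62448233 253.03307376]
[(array([311.2972973 , 258.81081081]), np.int32(74), array([304, 253]), array([318, 264]))]
```

The measured +y end edge is at z = 117 mm, matching the prediction for that end hanging low (119 mm, against 170 mm if raised). The +y end (larger y) is heavy. I'll lower the case back gently.

Call:
arm_command(deltas=[{"hand":0,"tx":0,"ty":0,"tz":10,"wx":0,"wy":0,"wz":0},{"hand":0,"tx":0,"ty":0,"tz":16,"wx":0,"wy":0,"wz":0},{"hand":0,"tx":0,"ty":0,"tz":16,"wx":0,"wy":0,"wz":0},{"hand":0,"tx":0,"ty":0,"tz":13,"wx":0,"wy":0,"wz":0},{"hand":0,"tx":0,"ty":0,"tz":10,"wx":0,"wy":0,"wz":0},{"hand":0,"tx":0,"ty":0,"tz":8,"wx":0,"wy":0,"wz":0},{"hand":0,"tx":0,"ty":0,"tz":7,"wx":0,"wy":0,"wz":0},{"hand":0,"tx":0,"ty":0,"tz":6,"wx":0,"wy":0,"wz":0}])

```text
clock: 6.45
eef_pos: [518.4, 152.4, 74.6]
tcp_rot: [3.14, 0.0, 1.729]
contact_force: [0.7, -2.8, 0.8]
opening: 0.13
grasp_force: 59.1
```

Call:
arm_command(deltas=[{"hand":0,"tx":0,"ty":0,"tz":5,"wx":0,"wy":0,"wz":0},{"hand":0,"tx":0,"ty":0,"tz":4,"wx":0,"wy":0,"wz":0},{"hand":0,"tx":0,"ty":0,"tz":3,"wx":0,"wy":0,"wz":0},{"hand":0,"tx":0,"ty":0,"tz":0,"wx":0,"wy":0,"wz":0},{"hand":0,"tx":0,"ty":0,"tz":0,"wx":0,"wy":0,"wz":0}])

```text
clock: 7.08
eef_pos: [517.4, 153.0, 62.2]
tcp_rot: [-3.141, -0.0, 1.729]
contact_force: [0.5, -0.2, -2.8]
opening: 0.129
grasp_force: 58.6
```

Call:
arm_command(deltas=[{"hand":50,"tx":0,"ty":0,"tz":0,"wx":0,"wy":0,"wz":0},{"hand":50,"tx":0,"ty":0,"tz":0,"wx":0,"wy":0,"wz":0},{"hand":80,"tx":0,"ty":0,"tz":-20,"wx":0,"wy":0,"wz":0},{"hand":80,"tx":0,"ty":0,"tz":-40,"wx":0,"wy":0,"wz":0},{"hand":80,"tx":0,"ty":0,"tz":-40,"wx":0,"wy":0,"wz":0},{"hand":80,"tx":0,"ty":0,"tz":-10,"wx":0,"wy":0,"wz":0},{"hand":80,"tx":0,"ty":0,"tz":0,"wx":0,"wy":0,"wz":0}])

```text
clock: 7.95
eef_pos: [517.7, 152.8, 172.6]
tcp_rot: [3.14, -0.0, 1.729]
contact_force: [-0.3, -1.1, -0.3]
opening: 0.935
grasp_force: 0.0
```

```bash
python3 - <<'E'
from plan import *; from rig import imaging;from h import *
print(r.sense()["clock"],cur()[0])
t=imaging.grab_frame("top");w=imaging.grab_frame("wrist")
print([(b[1],onplane(w,b[0],[0,0,82])) for b in blobs(red(w),amin=100)])
bl=[b for b in blobs(blue(w),(200,50,360,400),150)]
P=[onplane(w,b[0],[0,0,46]) for b in bl];print([b[1] for b in bl],P)
if len(P)>1:
  d=P[1]-P[0];print(np.degrees(np.arctan2(d[1],d[0])),np.linalg.norm(d))
a=np.radians(9.2);u=np.array([-np.sin(a),np.cos(a),0]);th=np.radians(30)
z=u*np.sin(th)-np.array([0,0,np.cos(th)]);R=tool(z,[np.cos(a),np.sin(a),0])
C=np.array([517.4,153,0]);G=C-38*u+[0,0,11]
print(G,G-110*z);rows(G-110*z,R,6)
E
```

```text
7.95 [517.70246035 152.75033626 172.58108272]
[(np.int32(1092), array([363.34042251, 195.91373133,  82.        ])), (np.int32(832), array([517.89034134, 153.33640979,  82.        ]))]
[np.int32(836), np.int32(540)] [array([506.53422719, 220.85669728,  46.        ]), array([528.41324562,  87.04813649,  46.        ])]
-80.71375090142591 135.5854800026014
[523.47548513 115.48882193  11.        ] [532.26895046  61.19632735 106.26279442]
total rot [-0.001  0.524 -0.003] per row deg 5.002114344042094 mm/row 18.83199808706409
[-15.4, 0.2, 10.8] [-0.0002, 0.0873, -0.0005]
[-16.3, 0.2, 9.4] [-0.0002, 0.0873, -0.0005]
[-17.1, 0.2, 8.0] [-0.0002, 0.0873, -0.0005]
[-17.7, 0.2, 6.4] [-0.0002, 0.0873, -0.0005]
[-18.2, 0.1, 4.9] [-0.0002, 0.0873, -0.0005]
[-18.5, 0.1, 3.3] [-0.0002, 0.0873, -0.0005]
```

Call:
arm_command(deltas=[{"hand":80,"tx":-16,"ty":0,"tz":11,"wx":0,"wy":0.0873,"wz":0},{"hand":80,"tx":-16,"ty":0,"tz":9,"wx":0,"wy":0.0873,"wz":0},{"hand":80,"tx":-17,"ty":0,"tz":8,"wx":0,"wy":0.0873,"wz":0},{"hand":80,"tx":-18,"ty":0,"tz":6,"wx":0,"wy":0.0873,"wz":0},{"hand":80,"tx":-18,"ty":0,"tz":5,"wx":0,"wy":0.0873,"wz":0},{"hand":80,"tx":-18,"ty":0,"tz":3,"wx":0,"wy":0.0873,"wz":0},{"hand":80,"tx":0,"ty":0,"tz":0,"wx":0,"wy":0,"wz":0},{"hand":80,"tx":0,"ty":0,"tz":0,"wx":0,"wy":0,"wz":0}])

```text
clock: 9.05
eef_pos: [531.5, 61.5, 107.8]
tcp_rot: [-3.139, -0.523, 1.727]
contact_force: [-0.5, -0.2, 0.5]
opening: 0.94
grasp_force: 0.0
```

```bash
python3 - <<'E'
from plan import *
a=np.radians(9.2);u=np.array([-np.sin(a),np.cos(a),0]);th=np.radians(30)
z=u*np.sin(th)-np.array([0,0,np.cos(th)]);R=tool(z,[np.cos(a),np.sin(a),0])
C=np.array([517.6,153.4,0]);G=C-38*u+[0,0,11]
print(r.sense()["clock"],cur()[0],G,r.sense()["qpos"]);rows(G,R,1)
E
```

```text
9.05 [531.47079593  61.51874718 107.76406469] [523.67548513 115.88882193  11.        ] [-0.19264088  0.48202393  1.88021754  0.56963243  1.05337512 -0.70557512]
total rot [-0.     0.    -0.004] per row deg 0.21231398412145464 mm/row 111.26614989852287
[-0.8, 1.0, 111.3] [-0.0002, 0.0004, -0.0037]
```

Call:
arm_command(deltas=[{"hand":80,"tx":-1,"ty":1,"tz":20,"wx":0,"wy":0,"wz":-0.004},{"hand":80,"tx":0,"ty":0,"tz":25,"wx":0,"wy":0,"wz":0},{"hand":80,"tx":0,"ty":0,"tz":25,"wx":0,"wy":0,"wz":0},{"hand":80,"tx":0,"ty":0,"tz":20,"wx":0,"wy":0,"wz":0},{"hand":80,"tx":0,"ty":0,"tz":14,"wx":0,"wy":0,"wz":0},{"hand":80,"tx":0,"ty":0,"tz":7,"wx":0,"wy":0,"wz":0},{"hand":70,"tx":0,"ty":0,"tz":0,"wx":0,"wy":0,"wz":0},{"hand":60,"tx":0,"ty":0,"tz":0,"wx":0,"wy":0,"wz":0}], squeeze=100)

```text
clock: 10.05
eef_pos: [525.0, 115.1, 12.3]
tcp_rot: [3.138, -0.524, 1.734]
contact_force: [-0.0, -0.1, -0.8]
opening: 0.705
grasp_force: 0.0
```

Call:
arm_command(deltas=[{"hand":52,"tx":0,"ty":0,"tz":0,"wx":0,"wy":0,"wz":0},{"hand":44,"tx":0,"ty":0,"tz":0,"wx":0,"wy":0,"wz":0},{"hand":30,"tx":0,"ty":0,"tz":0,"wx":0,"wy":0,"wz":0},{"hand":20,"tx":0,"ty":0,"tz":0,"wx":0,"wy":0,"wz":0},{"hand":20,"tx":0,"ty":0,"tz":0,"wx":0,"wy":0,"wz":0}])

```text
clock: 10.68
eef_pos: [524.9, 114.9, 12.6]
tcp_rot: [3.138, -0.524, 1.734]
contact_force: [-1.6, -3.3, 5.2]
opening: 0.533
grasp_force: 100.8
```

```bash
python3 - <<'E'
from plan import *; from h import *; from rig import imaging
import pickle
s=r.sense();print(s["clock"],cur()[0],s["opening"],s["grasp_force"],s["contact_force"])
p0,R0=cur()
np.savez('grasp.npz',p=p0,R=R0.as_matrix())   # case at C, axis u, in tool frame
f=pickle.load(open('f0.pkl','rb'))["top"];print('pad top-ray',onplane(f,(350.4,214.7),[0,0,54]))
a=np.radians(9.2);u=np.array([-np.sin(a),np.cos(a),0]);C=np.array([517.6,153.4,23.])
ct=R0.inv().apply(C-p0);ut=R0.inv().apply(u);print('case in tool',ct,ut)
y=np.radians(7);s2,c2=np.sin(np.radians(20)),np.cos(np.radians(20))
n=np.array([s2*np.cos(y),s2*np.sin(y),c2]);bx=np.array([c2*np.cos(y),c2*np.sin(y),-s2]);by=np.cross(n,bx)
th=np.radians(30);Rp=tool(bx*np.cos(th)-n*np.sin(th),by);print('axis check',Rp.apply(ut)@n)
B=np.array([517,-155.5,54.]);
for h in(75,120):print(h,B+h*n-Rp.apply(ct))
rows(p0+[0,0,180],R0,1)
mid=p0+[-20,0,180];rows(B+150*n-Rp.apply(ct),Rp,16,mid,R0)
E
```

```text
10.675 [524.89552454 114.93545421  12.56176612] 0.5327508565655659 100.77481806278229 [-1.57919616 -3.32016791  5.17672555]
pad top-ray [ 517.63480093 -155.55459013   54.        ]
case in tool [39.11370345 -0.9871971  10.52835849] [8.65995678e-01 8.57454113e-04 5.00050747e-01]
axis check -0.9999996306567738
75 [ 565.36244148 -148.56722808  157.68394102]
120 [ 580.63862645 -146.69154842  199.97010895]
total rot [0. 0. 0.] per row deg 0.0 mm/row 180.0
[90.0, 0.5, -155.9] [0.0, 0.0, 0.0]
total rot [-0.138 -0.96  -1.607] per row deg 6.720918166217902 mm/row 17.28062646012738
[-13.5, 2.7, -10.4] [-0.0086, -0.06, -0.1004]
[-14.4, 1.4, -9.5] [-0.0086, -0.06, -0.1004]
[-15.0, -0.0, -8.6] [-0.0086, -0.06, -0.1004]
[-15.4, -1.5, -7.7] [-0.0086, -0.06, -0.1004]
[-15.6, -3.0, -6.8] [-0.0086, -0.06, -0.1004]
[-15.6, -4.5, -5.9] [-0.0086, -0.06, -0.1004]
[-15.4, -6.0, -5.0] [-0.0086, -0.06, -0.1004]
[-15.0, -7.5, -4.2] [-0.0086, -0.06, -0.1004]
[-14.4, -8.9, -3.4] [-0.0086, -0.06, -0.1004]
[-13.6, -10.3, -2.6] [-0.0086, -0.06, -0.1004]
[-12.7, -11.6, -1.9] [-0.0086, -0.06, -0.1004]
[-11.5, -12.8, -1.3] [-0.0086, -0.06, -0.1004]
[-10.2, -13.9, -0.8] [-0.0086, -0.06, -0.1004]
[-8.8, -14.9, -0.3] [-0.0086, -0.06, -0.1004]
[-7.3, -15.7, 0.0] [-0.0086, -0.06, -0.1004]
[-5.7, -16.3, 0.3] [-0.0086, -0.06, -0.1004]
```

Call:
arm_command(deltas=[{"hand":20,"tx":3,"ty":0,"tz":-5,"wx":0,"wy":0,"wz":0},{"hand":20,"tx":6,"ty":0,"tz":-10,"wx":0,"wy":0,"wz":0},{"hand":20,"tx":11,"ty":0,"tz":-19,"wx":0,"wy":0,"wz":0},{"hand":20,"tx":15,"ty":0,"tz":-26,"wx":0,"wy":0,"wz":0},{"hand":20,"tx":17,"ty":0,"tz":-30,"wx":0,"wy":0,"wz":0},{"hand":20,"tx":17,"ty":0,"tz":-30,"wx":0,"wy":0,"wz":0},{"hand":20,"tx":13,"ty":0,"tz":-22,"wx":0,"wy":0,"wz":0},{"hand":20,"tx":8,"ty":0,"tz":-14,"wx":0,"wy":0,"wz":0}], squeeze=120)

```text
clock: 11.68
eef_pos: [524.2, 115.1, 193.6]
tcp_rot: [3.138, -0.523, 1.734]
contact_force: [0.2, 0.3, -3.9]
opening: 0.523
grasp_force: 122.8
```

```bash
python3 - <<'E'
from plan import *; from h import *; from rig import imaging
s=r.sense();p,R=cur();print(s["clock"],p,s["tcp_rot"],s["grasp_force"],s["wrist_torque"])
g=np.load('grasp.npz');f=imaging.grab_frame("wrist")
ct=np.array([39.1,-1,10.5]);
for x,h in((71,23),): # blue centroid on top face of heavy end; case frame in tool
  ut=np.array([.866,0,.5]);zt=np.array([.5,0,-.866]);print('pred blue heavy',proj(f,p+R.apply(ct+68*ut+h*zt)))
print([(b[0],b[1],b[2].min(0),b[2].max(0)) for b in blobs(blue(f),(180,0,380,420),150)])
y=np.radians(7);s2,c2=np.sin(np.radians(20)),np.cos(np.radians(20))
n=np.array([s2*np.cos(y),s2*np.sin(y),c2]);bx=np.array([c2*np.cos(y),c2*np.sin(y),-s2]);by=np.cross(n,bx)
th=np.radians(30);Rp=tool(bx*np.cos(th)-n*np.sin(th),by);B=np.array([517.3,-155.5,54.])
rows(B+150*n-Rp.apply(ct),Rp,16)
E
```

```text
11.675 [524.18149775 115.11467197 193.56854795] [ 3.13773905 -0.52297047  1.73438535] 122.84207224845886 [-0.87338183 -0.07054108 -0.00891864]
pred blue heavy [276.75360342  49.32242559]
[(array([277.94197099,  50.49224612]), np.int32(1999), array([233,  39]), array([323,  64])), (array([279.27792983, 332.66160737]), np.int32(4019), array([224, 313]), array([335, 351]))]
total rot [-0.137 -0.958 -1.606] per row deg 6.716459151505852 mm/row 16.934854003431116
[-13.5, 1.5, -10.2] [-0.0086, -0.0599, -0.1004]
[-14.1, 0.2, -9.3] [-0.0086, -0.0599, -0.1004]
[-14.6, -1.2, -8.5] [-0.0086, -0.0599, -0.1004]
[-14.9, -2.6, -7.6] [-0.0086, -0.0599, -0.1004]
[-15.0, -4.1, -6.7] [-0.0086, -0.0599, -0.1004]
[-14.9, -5.5, -5.9] [-0.0086, -0.0599, -0.1004]
[-14.6, -6.9, -5.0] [-0.0086, -0.0599, -0.1004]
[-14.1, -8.3, -4.2] [-0.0086, -0.0599, -0.1004]
[-13.4, -9.7, -3.5] [-0.0086, -0.0599, -0.1004]
[-12.6, -11.0, -2.8] [-0.0086, -0.0599, -0.1004]
[-11.6, -12.2, -2.2] [-0.0086, -0.0599, -0.1004]
[-10.4, -13.3, -1.6] [-0.0086, -0.0599, -0.1004]
[-9.1, -14.2, -1.2] [-0.0086, -0.0599, -0.1004]
[-7.7, -15.1, -0.8] [-0.0086, -0.0599, -0.1004]
[-6.2, -15.8, -0.5] [-0.0086, -0.0599, -0.1004]
[-4.6, -16.3, -0.3] [-0.0086, -0.0599, -0.1004]
```

No slip: the heavy-end blue band is within about 1 px of its predicted place. I'm carrying the case over and turning it heavy end down.

Call:
arm_command(deltas=[{"hand":20,"tx":-13.5,"ty":1.5,"tz":-10,"wx":-0.0086,"wy":-0.06,"wz":-0.1004},{"hand":20,"tx":-14,"ty":0,"tz":-9.5,"wx":-0.0086,"wy":-0.06,"wz":-0.1004},{"hand":20,"tx":-14.5,"ty":-1,"tz":-8.5,"wx":-0.0086,"wy":-0.06,"wz":-0.1004},{"hand":20,"tx":-15,"ty":-2.5,"tz":-7.5,"wx":-0.0086,"wy":-0.06,"wz":-0.1004},{"hand":20,"tx":-15,"ty":-4,"tz":-6.5,"wx":-0.0086,"wy":-0.06,"wz":-0.1004},{"hand":20,"tx":-15,"ty":-5.5,"tz":-6,"wx":-0.0086,"wy":-0.06,"wz":-0.1004},{"hand":20,"tx":-14.5,"ty":-7,"tz":-5,"wx":-0.0086,"wy":-0.06,"wz":-0.1004},{"hand":20,"tx":-14,"ty":-8.5,"tz":-4,"wx":-0.0086,"wy":-0.06,"wz":-0.1004}])

```text
clock: 12.72
eef_pos: [556.5, -15.1, 207.3]
tcp_rot: [2.888, 0.085, 2.48]
contact_force: [-0.2, 0.3, -3.8]
opening: 0.524
grasp_force: 123.3
```

Call:
arm_command(deltas=[{"hand":20,"tx":-13.5,"ty":-9.5,"tz":-3.5,"wx":-0.0086,"wy":-0.06,"wz":-0.1004},{"hand":20,"tx":-12.5,"ty":-11,"tz":-3,"wx":-0.0086,"wy":-0.06,"wz":-0.1004},{"hand":20,"tx":-11.5,"ty":-12,"tz":-2,"wx":-0.0086,"wy":-0.06,"wz":-0.1004},{"hand":20,"tx":-10.5,"ty":-13.5,"tz":-1.5,"wx":-0.0086,"wy":-0.06,"wz":-0.1004},{"hand":20,"tx":-9,"ty":-14,"tz":-1,"wx":-0.0086,"wy":-0.06,"wz":-0.1004},{"hand":20,"tx":-7.5,"ty":-15,"tz":-1,"wx":-0.0086,"wy":-0.06,"wz":-0.1004},{"hand":20,"tx":-6,"ty":-16,"tz":-0.5,"wx":-0.0086,"wy":-0.06,"wz":-0.1004},{"hand":20,"tx":-4.5,"ty":-16,"tz":-0.5,"wx":-0.0086,"wy":-0.06,"wz":-0.1004}])

```text
clock: 13.72
eef_pos: [587.2, -136.8, 222.1]
tcp_rot: [3.107, 0.67, -3.07]
contact_force: [0.6, 0.7, -2.9]
opening: 0.526
grasp_force: 123.6
```

```bash
cat > chk.py <<'E'
from plan import *; from h import *; from rig import imaging
y=np.radians(7);s2,c2=np.sin(np.radians(20)),np.cos(np.radians(20))
n=np.array([s2*np.cos(y),s2*np.sin(y),c2]);bx=np.array([c2*np.cos(y),c2*np.sin(y),-s2]);by=np.cross(n,bx)
th=np.radians(30);Rp=tool(bx*np.cos(th)-n*np.sin(th),by);B=np.array([517.3,-155.5,54.])
ct=np.array([39.1,-1,10.5]);ut=np.array([.866,0,.5])
def show():
    s=r.sense();p,R=cur();c=p+R.apply(ct)-B
    print(s["clock"],p,np.round(s["contact_force"],1),s["grasp_force"],'case in berth',c@bx,c@by,c@n,'axis',np.round([R.apply(ut)@bx,R.apply(ut)@by],3))
E
python3 - <<'E'
from chk import *; import cv2
show();print(r.sense()["qpos"])
rows(B+110*n-Rp.apply(ct),Rp,1)
t=imaging.grab_frame("top");s=imaging.grab_frame("scene")
o=np.zeros((480,800,3),np.uint8);o[:480,:400]=cv2.resize(t["image"][150:270,300:400],None,fx=4,fy=4);o[:480,400:]=cv2.resize(s["image"][90:210,210:310],None,fx=4,fy=4)
cv2.imwrite('pics/over.png',o[:,:,::-1])
E
```

```text
13.725 [ 587.18745255 -136.82137375  222.10775099] [ 0.6  0.7 -2.9] 123.56566429138184 case in berth -1.6907990081511113 10.611545521809262 143.65185404157643 axis [-0.027  0.036]
[-0.41468969  0.12974982  2.15183958  0.91652827  0.41587294 -2.84060087]
total rot [ 0.002 -0.027 -0.04 ] per row deg 2.766388795545887 mm/row 34.56554671741067
[27.7, -10.2, 18.0] [0.0024, -0.0271, -0.0399]
```

View pics/over.png

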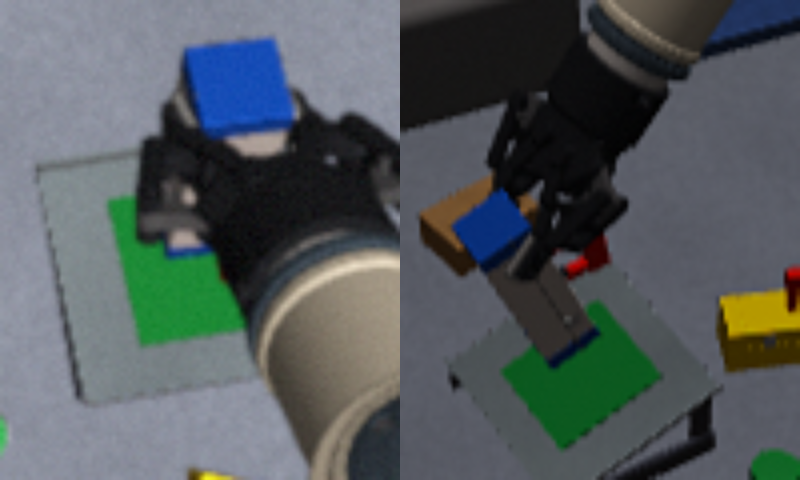

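The top and scene crops show the case light end up (blue cap at top-crop (240,85)), heavy end hanging over the green pad. Small correction and descent next.

Call:
arm_command(deltas=[{"hand":20,"tx":7,"ty":-3,"tz":4.5,"wx":0.001,"wy":-0.007,"wz":-0.01},{"hand":20,"tx":7,"ty":-3,"tz":4.5,"wx":0.001,"wy":-0.007,"wz":-0.01},{"hand":20,"tx":7,"ty":-2,"tz":4.5,"wx":0,"wy":-0.007,"wz":-0.01},{"hand":20,"tx":7,"ty":-2,"tz":4.5,"wx":0,"wy":-0.006,"wz":-0.01},{"hand":20,"tx":0,"ty":0,"tz":0,"wx":0,"wy":0,"wz":0},{"hand":20,"tx":0,"ty":0,"tz":0,"wx":0,"wy":0,"wz":0}])

```text
clock: 14.58
eef_pos: [582.0, -143.9, 203.1]
tcp_rot: [3.141, 0.676, -3.029]
contact_force: [-0.5, -0.2, -2.9]
opening: 0.52
grasp_force: 124.2
```

```bash
python3 - <<'E'
from chk import *
show();print(r.sense()["qpos"])
rows(B+82*n-Rp.apply(ct),Rp,1)
# case verification by two views: light end blue cap top centroid
p,R=cur();E=p+R.apply(ct-75*ut)
zt=np.array([.5,0,-.866])
t=imaging.grab_frame("top");s=imaging.grab_frame("scene")
for f,box in((t,(330,140,390,210)),(s,(210,110,260,170))):
    bb=blobs(blue(f),box,30);print('pred end-face centre',proj(f,E),[(b[0],b[1],b[2].min(0),b[2].max(0)) for b in bb])
    print('pred corners',[np.round(proj(f,E+23*(i*zt+j*np.array([0,1,0])*0)+23*j*R.apply([0,1,0])+0 if 0 else E+R.apply(23*(i*zt+j*np.array([0,1,0])))),1).tolist() for i in(-1,1) for j in (-1,1)])
E
```

```text
14.575 [ 582.04977905 -143.94017965  203.09519396] [-0.5 -0.2 -2.9] 124.17646676301956 case in berth -0.5988836199781853 2.814180143814694 123.69050412811457 axis [-0.022  0.004]
[-0.43189325  0.15842334  2.17758901  1.03699863  0.38726485 -3.01515379]
total rot [-0.005 -0.022 -0.007] per row deg 1.3542628871507065 mm/row 41.53576867999724
[35.6, -2.7, 21.3] [-0.0049, -0.022, -0.0072]
pred end-face centre [360.67261127 174.38805119] [(array([360.41818182, 175.83232323]), np.int32(495), array([348, 164]), array([373, 188]))]
pred corners [[369.3, 163.2], [347.0, 166.4], [374.7, 182.6], [351.8, 185.8]]
pred end-face centre [233.11417238 148.33806817] [(array([233.80612245, 149.27040816]), np.int32(196), array([225, 140]), array([243, 158]))]
pred corners [[223.0, 148.2], [230.4, 157.9], [235.8, 138.9], [243.4, 148.5]]
```

Joint 6 is almost at its limit (-3.015). Yaw about the slope normal is free, so I'll turn the case 0.25 rad about it to back off.

```bash
cat >> chk.py <<'E'
Rq=Rn.from_rotvec(-.25*n)*Rp
E
python3 - <<'E'
from chk import *
rows(B+110*n-Rq.apply(ct),Rq,5)
E
```

```text
total rot [ 0.21  -0.022  0.12 ] per row deg 2.785654638386874 mm/row 2.862009232906159
[2.3, -1.0, 1.3] [0.042, -0.0045, 0.024]
[2.3, -1.0, 1.4] [0.042, -0.0045, 0.024]
[2.3, -1.0, 1.4] [0.042, -0.0045, 0.024]
[2.2, -1.0, 1.4] [0.042, -0.0045, 0.024]
[2.2, -1.0, 1.5] [0.042, -0.0045, 0.024]
```

Call:
arm_command(deltas=[{"hand":20,"tx":2,"ty":-1,"tz":1,"wx":0.042,"wy":-0.0045,"wz":0.024},{"hand":20,"tx":2,"ty":-1,"tz":1,"wx":0.042,"wy":-0.0045,"wz":0.024},{"hand":20,"tx":2,"ty":-1,"tz":1.5,"wx":0.042,"wy":-0.0045,"wz":0.024},{"hand":20,"tx":2.5,"ty":-1,"tz":1.5,"wx":0.042,"wy":-0.0045,"wz":0.024},{"hand":20,"tx":2.5,"ty":-1,"tz":1.5,"wx":0.042,"wy":-0.0045,"wz":0.024},{"hand":20,"tx":0,"ty":0,"tz":0,"wx":0,"wy":0,"wz":0},{"hand":20,"tx":0,"ty":0,"tz":0,"wx":0,"wy":0,"wz":0}])

```text
clock: 15.55
eef_pos: [577.8, -149.5, 191.2]
tcp_rot: [-3.031, 0.705, 3.102]
contact_force: [-0.4, -0.7, -3.4]
opening: 0.52
grasp_force: 124.3
```

```bash
python3 - <<'E'
from chk import *
show();print(r.sense()["qpos"])
rows(B+81*n-Rq.apply(ct),Rq,1)
E
```

```text
15.55 [ 577.83697157 -149.46904175  191.22872224] [-0.4 -0.7 -3.4] 124.31245297193527 case in berth -0.1581222272084847 0.2016297147432642 110.64128307107568 axis [ 0. -0.]
[-0.28298133  0.14869849  2.25557047  1.06750512  0.05438691 -2.82230558]
total rot [0.001 0.    0.001] per row deg 0.08334804776849869 mm/row 29.644442310064914
[25.6, -0.2, 15.0] [0.0011, 0.0002, 0.0009]
```

The wrist is now close to singular (q5 ≈ 0.05). I'll fit a small kinematic model to the logged poses and check which yaw about the slope normal keeps all joints in range down to touchdown.

```bash
cat > kin.py <<'E'
from chk import *
from scipy.optimize import least_squares
Q=np.array([[1.31756641,.353510303,1.6339402,-2.2e-5,1.15524205,-.0023976],[.284739869,.313750172,1.89538319,.000344772,.933165019,.126464991],[-.19264088,.48202393,1.88021754,.56963243,1.05337512,-.70557512],[-.41468969,.12974982,2.15183958,.91652827,.41587294,-2.84060087],[-.43189325,.15842334,2.17758901,1.03699863,.38726485,-3.01515379],[-.28298133,.14869849,2.25557047,1.06750512,.05438691,-2.82230558]])
P=np.array([[155.045,605.085,230.731],[515.12,152.434,150.152],[531.471,61.519,107.764],[587.187,-136.821,222.108],[582.05,-143.94,203.095],[577.837,-149.469,191.229]])
Rfix=Rn.from_euler('z',90,degrees=True)
ax=Rn.from_euler
def fk(q,k):
    L,h,a,b,o,e=k;z=ax('z',q[0])
    A=z*ax('y',q[1]);F=z*ax('y',q[1]+q[2]);T=F*ax('zyz' if 0 else 'ZYZ',[q[3],q[4],q[5]])
    return np.array([0,0,h])+z.apply([o,0,0])+A.apply([0,0,a])+F.apply([e,0,b])+T.apply([0,0,L]),T*Rfix
K=least_squares(lambda k:np.ravel([fk(q,k)[0]-p for q,p in zip(Q,P)]),[250,330,450,450,0,0]).x
lo=np.array([-2.63,-.92,.06,-1.3,0,-3.02]);hi=np.array([2.63,2.1,2.66,4.44,2.69,3.02])
def ik(p,R,q0):
    f=lambda q:np.r_[(fk(q,K)[0]-p)/100,(fk(q,K)[1]*R.inv()).as_rotvec()]
    s=least_squares(f,np.clip(q0,lo+.01,hi-.01),bounds=(lo+.005,hi-.005));return s.x,np.linalg.norm(s.fun)
E
python3 - <<'E'
from kin import *
print(np.round(K,1),np.round([fk(q,K)[0]-p for q,p in zip(Q,P)],1).tolist())
p,R=cur();print('rot err',(fk(Q[-1],K)[1]*R.inv()).magnitude())
rng=np.random.default_rng(0)
for yaw in range(-180,180,15):
    R1=Rn.from_rotvec(np.radians(yaw)*n)*Rp;out=None
    for q0 in [Q[-1],Q[3],*(rng.uniform(np.maximum(lo,-2.5),hi,(6,6)))]:
        q0=np.array(q0);q0[:3]=Q[-1][:3];q,e=ik(B+78*n-R1.apply(ct),R1,q0)
        if e<.01 and (out is None or min((q-lo).min(),(hi-q).min())>out[0]):out=(min((q-lo).min(),(hi-q).min()),np.round(q,2).tolist())
    if out:print(yaw,out)
E
```

```text
[345.8 292.2 574.6 497.1  -4.6  58.5] [[1.5, -0.2, 0.1], [0.1, -1.5, -0.4], [-0.2, 0.0, -0.7], [-0.2, -0.5, 0.4], [-0.1, -0.5, 0.3], [-0.1, -1.4, 0.2]]
rot err 5.249669612294066e-09
-180 (np.float64(0.34015095335043766), [-0.13, 1.11, 1.05, -0.35, 2.35, 1.28])
-165 (np.float64(0.43947440896298184), [-0.04, 1.07, 1.13, -0.51, 2.25, 1.07])
-150 (np.float64(0.5768170630013549), [0.03, 1.01, 1.24, -0.64, 2.11, 0.9])
-135 (np.float64(0.5616543007905346), [0.1, 0.93, 1.37, -0.74, 1.95, 0.77])
-120 (np.float64(0.4698817593720378), [0.17, 0.85, 1.52, -0.83, 1.77, 0.68])
-105 (np.float64(0.3764045544906188), [0.21, 0.75, 1.68, -0.92, 1.57, 0.6])
-90 (np.float64(0.2709376715442251), [0.24, 0.64, 1.84, -1.03, 1.37, 0.53])
-75 (np.float64(0.14405532576483204), [0.24, 0.53, 1.99, -1.16, 1.15, 0.47])
-30 (np.float64(0.005000000000000782), [-0.08, 0.23, 2.3, 4.43, 0.34, 0.4])
-15 (np.float64(0.08002808827495714), [-0.28, 0.2, 2.3, 2.68, 0.08, 1.85])
0 (np.float64(0.1881454205149633), [-0.47, 0.23, 2.24, 1.42, 0.37, 2.83])
15 (np.float64(0.1883729793025477), [-0.6, 0.3, 2.14, 1.17, 0.67, 2.83])
30 (np.float64(0.2352785281169898), [-0.67, 0.4, 2.01, 1.0, 0.94, 2.78])
45 (np.float64(0.29112058780089445), [-0.69, 0.51, 1.86, 0.88, 1.19, 2.73])
60 (np.float64(0.35417556362173386), [-0.67, 0.62, 1.7, 0.78, 1.42, 2.67])
75 (np.float64(0.42804721991556693), [-0.64, 0.73, 1.54, 0.69, 1.63, 2.59])
90 (np.float64(0.518226635912642), [-0.58, 0.84, 1.39, 0.6, 1.83, 2.5])
105 (np.float64(0.6323651342567604), [-0.52, 0.93, 1.25, 0.51, 2.02, 2.39])
120 (np.float64(0.511708475990349), [-0.45, 1.01, 1.14, 0.4, 2.18, 2.24])
135 (np.float64(0.38632880107652046), [-0.37, 1.07, 1.05, 0.25, 2.3, 2.05])
150 (np.float64(0.30945885758129554), [-0.29, 1.11, 1.01, 0.07, 2.38, 1.8])
165 (np.float64(0.29340543516919615), [-0.21, 1.12, 1.0, -0.15, 2.4, 1.54])
```

```bash
cat >> chk.py <<'E'
Rq=Rn.from_rotvec(np.radians(-105)*n)*Rp
E
cat > jp.py <<'E'
from kin import *
from chk import Rq
def path(q0,q1,N,pr=True):
    p0,R0=cur();off=p0-fk(q0,K)[0];zt=np.array([.5,0,-.866]);mn=[];qq=q0;tr=0
    ps=[fk(q0+(q1-q0)*k/N,K) for k in range(N+1)];pp,RR=p0,R0
    for k in range(1,N+1):
        p,R=ps[k][0]+off*(1-k/N),ps[k][1]
        t=np.round(RR.inv().apply(p-pp),1);w=np.round((RR.inv()*R).as_rotvec(),3);print(k,t.tolist(),w.tolist())
        pp=pp+RR.apply(t);RR=RR*Rn.from_rotvec(w)
        qq,e=ik(pp,RR,qq);tr=max(tr,np.abs(qq-(q0+(q1-q0)*k/N)).max())
        c=pp+RR.apply(ct);mn.append(min((c+RR.apply(a*75*ut+b*23*zt+d*np.array([0,23,0])))[2] for a in(-1,1) for b in(-1,1) for d in(-1,1)))
    print('min case z',np.round(mn),'track dev',tr,'final',pp)
E
python3 - <<'E'
from jp import *
q0=r.sense()["qpos"];q1,e=ik(B+125*n-Rq.apply(ct),Rq,np.array([.21,.75,1.68,-.92,1.57,.6]));print(q1,e)
path(q0,q1,24)
E
```

```text
[ 0.21232859  0.70078337  1.63563377 -0.92730803  1.62667685  0.5252057 ] 6.831447177610725e-13
1 [-1.9, 30.0, 9.6] [-0.071, 0.028, 0.041]
2 [3.1, 27.7, 9.8] [-0.062, 0.042, 0.04]
3 [7.5, 24.5, 9.8] [-0.052, 0.054, 0.041]
4 [11.1, 20.5, 9.9] [-0.039, 0.064, 0.042]
5 [13.7, 16.2, 9.6] [-0.025, 0.071, 0.043]
6 [15.3, 11.5, 9.3] [-0.008, 0.076, 0.044]
7 [16.0, 6.8, 8.7] [0.007, 0.077, 0.046]
8 [15.6, 2.1, 8.1] [0.024, 0.076, 0.048]
9 [14.4, -2.2, 7.4] [0.04, 0.07, 0.051]
10 [12.3, -6.2, 6.4] [0.055, 0.063, 0.054]
11 [9.6, -9.5, 5.4] [0.068, 0.052, 0.057]
12 [6.3, -12.2, 4.2] [0.079, 0.039, 0.061]
13 [2.6, -14.1, 3.0] [0.088, 0.025, 0.066]
14 [-1.3, -15.3, 1.6] [0.093, 0.008, 0.07]
15 [-5.3, -15.6, 0.2] [0.096, -0.009, 0.075]
16 [-9.2, -15.1, -1.4] [0.096, -0.026, 0.08]
17 [-12.9, -14.0, -2.9] [0.092, -0.043, 0.086]
18 [-16.3, -12.2, -4.5] [0.086, -0.059, 0.093]
19 [-19.2, -10.0, -6.1] [0.076, -0.073, 0.099]
20 [-21.6, -7.2, -7.8] [0.064, -0.086, 0.105]
21 [-23.5, -4.2, -9.5] [0.051, -0.097, 0.113]
22 [-24.9, -0.9, -11.0] [0.036, -0.104, 0.119]
23 [-25.7, 2.3, -12.5] [0.02, -0.108, 0.127]
24 [-25.9, 5.6, -14.1] [0.004, -0.111, 0.135]
min case z [72. 62. 52. 43. 35. 29. 23. 18. 15. 14. 13. 14. 12. 10.  9.  9. 10. 13.
 19. 27. 38. 53. 72. 91.] track dev 0.006808297403267272 final [ 572.68610594 -159.13590092  208.77817019]
```

```bash
python3 - <<'E'
from jp import *
p,R=cur();print('up in tool',R.inv().apply([0,0,1]))
q0=r.sense()["qpos"]
for d in(30,60,90,130):
    q0,e=ik(p+[-.2*d,0,d],R,q0);print(np.round(q0,2),e)
E
```

```text
up in tool [-0.64817806 -0.08434818 -0.75680288]
[-0.28  0.08  2.24  0.42  0.12 -2.17] 1.2319868661704227e-13
[-0.29  0.02  2.22  0.26  0.2  -2.02] 2.563195290872585e-10
[-0.29 -0.04  2.2   0.2   0.28 -1.95] 3.6465934084200327e-16
[-0.3  -0.11  2.16  0.16  0.39 -1.91] 1.8428778667452093e-15
```

Call:
arm_command(deltas=[{"hand":20,"tx":-4,"ty":-0.5,"tz":-4.5,"wx":0,"wy":0,"wz":0},{"hand":20,"tx":-5,"ty":-0.6,"tz":-6,"wx":0,"wy":0,"wz":0},{"hand":20,"tx":-8,"ty":-1,"tz":-9,"wx":0,"wy":0,"wz":0},{"hand":20,"tx":-13,"ty":-1.7,"tz":-15,"wx":0,"wy":0,"wz":0},{"hand":20,"tx":-15.5,"ty":-2,"tz":-18,"wx":0,"wy":0,"wz":0},{"hand":20,"tx":-15.5,"ty":-2,"tz":-18,"wx":0,"wy":0,"wz":0},{"hand":20,"tx":-13,"ty":-1.7,"tz":-15,"wx":0,"wy":0,"wz":0},{"hand":20,"tx":-10,"ty":-1.3,"tz":-12,"wx":0,"wy":0,"wz":0}])

```text
clock: 16.55
eef_pos: [577.7, -150.1, 321.2]
tcp_rot: [-3.03, 0.705, 3.101]
contact_force: [-0.6, 0.1, -3.8]
opening: 0.524
grasp_force: 124.3
```

```bash
python3 - <<'E'
from jp import *
show();q0=r.sense()["qpos"];print(q0)
q1,e=ik(B+190*n-Rq.apply(ct),Rq,np.array([.21,.75,1.68,-.92,1.57,.6]));print(q1,e)
path(q0,q1,21)
E
```

```text
16.55 [ 577.73818651 -150.06372083  321.24691043] [-0.6  0.1 -3.8] 124.33262676000595 case in berth -44.80645123787361 -0.35941357013265934 232.76590825985727 axis [-0. -0.]
[-0.28315871 -0.06716761  2.11794291  0.12399429  0.38267675 -1.86997897]
[ 0.20949309  0.64874712  1.56333545 -0.93849856  1.69904277  0.42362429] 3.560543918255391e-15
1 [11.7, 10.6, 12.4] [-0.011, 0.072, 0.045]
2 [11.7, 7.8, 11.9] [0.0, 0.072, 0.045]
3 [11.2, 5.3, 11.4] [0.013, 0.07, 0.045]
4 [10.5, 2.9, 10.7] [0.023, 0.068, 0.047]
5 [9.2, 0.8, 10.0] [0.035, 0.063, 0.047]
6 [7.8, -0.9, 9.2] [0.044, 0.056, 0.048]
7 [6.1, -2.4, 8.3] [0.053, 0.049, 0.05]
8 [4.4, -3.5, 7.2] [0.061, 0.04, 0.052]
9 [2.4, -4.1, 6.1] [0.067, 0.03, 0.054]
10 [0.6, -4.5, 5.0] [0.072, 0.02, 0.056]
11 [-1.2, -4.4, 3.6] [0.076, 0.008, 0.059]
12 [-2.9, -4.2, 2.2] [0.076, -0.003, 0.062]
13 [-4.4, -3.6, 0.7] [0.077, -0.015, 0.065]
14 [-5.7, -2.8, -0.8] [0.075, -0.026, 0.068]
15 [-6.8, -2.0, -2.4] [0.071, -0.037, 0.073]
16 [-7.6, -1.0, -4.1] [0.066, -0.048, 0.076]
17 [-8.2, -0.0, -5.8] [0.06, -0.056, 0.079]
18 [-8.6, 0.9, -7.6] [0.052, -0.064, 0.085]
19 [-8.9, 1.8, -9.3] [0.044, -0.071, 0.088]
20 [-8.9, 2.5, -11.0] [0.035, -0.077, 0.094]
21 [-8.9, 3.1, -12.8] [0.025, -0.08, 0.097]
min case z [193. 179. 167. 156. 146. 138. 131. 125. 120. 116. 113. 111. 110. 111.
 113. 116. 120. 127. 135. 145. 152.] track dev 0.007477857389290854 final [ 594.68117467 -156.43843746  269.84337286]
```

Call:
arm_command(deltas=[{"hand":20,"tx":11.7,"ty":10.6,"tz":12.4,"wx":-0.011,"wy":0.072,"wz":0.045},{"hand":20,"tx":11.7,"ty":7.8,"tz":11.9,"wx":0,"wy":0.072,"wz":0.045},{"hand":20,"tx":11.2,"ty":5.3,"tz":11.4,"wx":0.013,"wy":0.07,"wz":0.045},{"hand":20,"tx":10.5,"ty":2.9,"tz":10.7,"wx":0.023,"wy":0.068,"wz":0.047},{"hand":20,"tx":9.2,"ty":0.8,"tz":10,"wx":0.035,"wy":0.063,"wz":0.047},{"hand":20,"tx":7.8,"ty":-0.9,"tz":9.2,"wx":0.044,"wy":0.056,"wz":0.048},{"hand":20,"tx":6.1,"ty":-2.4,"tz":8.3,"wx":0.053,"wy":0.049,"wz":0.05}])

```text
clock: 17.42
eef_pos: [558.9, -124.2, 221.2]
tcp_rot: [-3.051, 0.267, 2.706]
contact_force: [0.7, -0.6, -3.0]
opening: 0.525
grasp_force: 124.2
```

Call:
arm_command(deltas=[{"hand":20,"tx":4.4,"ty":-3.5,"tz":7.2,"wx":0.061,"wy":0.04,"wz":0.052},{"hand":20,"tx":2.4,"ty":-4.1,"tz":6.1,"wx":0.067,"wy":0.03,"wz":0.054},{"hand":20,"tx":0.6,"ty":-4.5,"tz":5,"wx":0.072,"wy":0.02,"wz":0.056},{"hand":20,"tx":-1.2,"ty":-4.4,"tz":3.6,"wx":0.076,"wy":0.008,"wz":0.059},{"hand":20,"tx":-2.9,"ty":-4.2,"tz":2.2,"wx":0.076,"wy":-0.003,"wz":0.062},{"hand":20,"tx":-4.4,"ty":-3.6,"tz":0.7,"wx":0.077,"wy":-0.015,"wz":0.065},{"hand":20,"tx":-5.7,"ty":-2.8,"tz":-0.8,"wx":0.075,"wy":-0.026,"wz":0.068}])

```text
clock: 18.3
eef_pos: [550.2, -156.5, 206.6]
tcp_rot: [-2.643, 0.334, 2.302]
contact_force: [0.3, 0.4, -4.0]
opening: 0.517
grasp_force: 124.3
```

Call:
arm_command(deltas=[{"hand":20,"tx":-6.8,"ty":-2,"tz":-2.4,"wx":0.071,"wy":-0.037,"wz":0.073},{"hand":20,"tx":-7.6,"ty":-1,"tz":-4.1,"wx":0.066,"wy":-0.048,"wz":0.076},{"hand":20,"tx":-8.2,"ty":0,"tz":-5.8,"wx":0.06,"wy":-0.056,"wz":0.079},{"hand":20,"tx":-8.6,"ty":0.9,"tz":-7.6,"wx":0.052,"wy":-0.064,"wz":0.085},{"hand":20,"tx":-8.9,"ty":1.8,"tz":-9.3,"wx":0.044,"wy":-0.071,"wz":0.088},{"hand":20,"tx":-8.9,"ty":2.5,"tz":-11,"wx":0.035,"wy":-0.077,"wz":0.094},{"hand":20,"tx":-8.9,"ty":3.1,"tz":-12.8,"wx":0.025,"wy":-0.08,"wz":0.097},{"hand":20,"tx":0,"ty":0,"tz":0,"wx":0,"wy":0,"wz":0}])

```text
clock: 19.3
eef_pos: [595.6, -155.4, 267.6]
tcp_rot: [-2.443, 1.029, 2.041]
contact_force: [0.3, 0.8, -4.6]
opening: 0.524
grasp_force: 124.5
```

```bash
python3 - <<'E'
from jp import *
show();print(r.sense()["qpos"])
rows(B+95*n-Rq.apply(ct),Rq,6)
# check grasp: predicted vs seen light-end cap
p,R=cur();E=p+R.apply(ct-75*ut);zt=np.array([.5,0,-.866])
for nm in("top","scene"):
    f=imaging.grab_frame(nm);c=proj(f,E);m=blue(f);bb=blobs(m,(c[0]-25,c[1]-25,c[0]+25,c[1]+25),20);print(nm,c,[(b[0],b[1]) for b in bb])
f=imaging.grab_frame("wrist")
print('heavy',proj(f,p+R.apply(ct+68*ut+23*zt)),[(b[0],b[1]) for b in blobs(blue(f),(180,0,380,420),150)])
E
```

```text
19.3 [ 595.58585647 -155.36033591  267.59717588] [ 0.3  0.8 -4.6] 124.53033328056335 case in berth 1.6622555967874906 1.0505747112123551 188.20807043327667 axis [-0.001  0.002]
[ 0.20467348  0.65145717  1.56107977 -0.94011011  1.69416473  0.41968594]
total rot [ 0.001 -0.002  0.002] per row deg 0.029165306387320122 mm/row 15.534405653308339
[13.3, -0.2, 8.0] [0.0001, -0.0003, 0.0004]
[13.3, -0.2, 8.0] [0.0001, -0.0003, 0.0004]
[13.3, -0.2, 8.0] [0.0001, -0.0003, 0.0004]
[13.3, -0.2, 8.0] [0.0001, -0.0003, 0.0004]
[13.3, -0.2, 8.0] [0.0001, -0.0003, 0.0004]
[13.3, -0.2, 8.0] [0.0001, -0.0003, 0.0004]
top [366.39895328 156.50685564] [(array([366.17283951, 157.26631393]), np.int32(567))]
scene [224.5360873  135.04452587] [(array([224.7635468 , 135.77832512]), np.int32(203))]
heavy [277.9569985  48.439832 ] [(array([278.2936803 ,  48.89484865]), np.int32(1883)), (array([182.68991283, 198.35865504]), np.int32(803)), (array([279.50677841, 332.56273108]), np.int32(4057))]
```

Call:
arm_command(deltas=[{"hand":20,"tx":10,"ty":-0.2,"tz":6,"wx":0,"wy":0,"wz":0},{"hand":20,"tx":15,"ty":-0.2,"tz":9,"wx":0,"wy":0,"wz":0},{"hand":20,"tx":17,"ty":-0.2,"tz":10,"wx":0,"wy":0,"wz":0},{"hand":20,"tx":16,"ty":-0.2,"tz":10,"wx":0,"wy":0,"wz":0},{"hand":20,"tx":13,"ty":-0.2,"tz":8,"wx":0,"wy":0,"wz":0},{"hand":20,"tx":9,"ty":-0.2,"tz":5,"wx":0,"wy":0,"wz":0},{"hand":20,"tx":0,"ty":0,"tz":0,"wx":0,"wy":0,"wz":0},{"hand":20,"tx":0,"ty":0,"tz":0,"wx":0,"wy":0,"wz":0}])

```text
clock: 20.45
eef_pos: [562.5, -161.0, 182.1]
tcp_rot: [-2.445, 1.032, 2.039]
contact_force: [0.2, 0.5, -4.0]
opening: 0.521
grasp_force: 124.4
```

```bash
python3 - <<'E'
from chk import *
show();print(r.sense()["qpos"]);rows(B+80*n-Rq.apply(ct),Rq,1)
E
```

```text
20.45 [ 562.47608186 -161.04558698  182.0678863 ] [ 0.2  0.5 -4. ] 124.36876237392426 case in berth -0.5336294389552163 -0.6481762059926179 96.33953815633647 axis [0.001 0.   ]
[ 0.20690202  0.72680268  1.66471863 -0.92996485  1.58953924  0.56743505]
total rot [ 0.001 -0.    -0.   ] per row deg 0.06838115819230652 mm/row 16.360240532846245
[14.5, 0.4, 7.5] [0.0011, -0.0003, -0.0004]
```

Call:
arm_command(deltas=[{"hand":20,"tx":4,"ty":0.2,"tz":2,"wx":0,"wy":0,"wz":0},{"hand":20,"tx":4,"ty":0.2,"tz":2,"wx":0,"wy":0,"wz":0},{"hand":20,"tx":3,"ty":0,"tz":1.6,"wx":0,"wy":0,"wz":0},{"hand":20,"tx":2,"ty":0,"tz":1.2,"wx":0,"wy":0,"wz":0},{"hand":20,"tx":1.3,"ty":0,"tz":0.8,"wx":0,"wy":0,"wz":0},{"hand":20,"tx":0,"ty":0,"tz":0,"wx":0,"wy":0,"wz":0}])

```text
clock: 21.2
eef_pos: [556.9, -161.3, 166.2]
tcp_rot: [-2.443, 1.031, 2.04]
contact_force: [0.1, 0.2, -3.4]
opening: 0.528
grasp_force: 124.5
```

Call:
arm_command(deltas=[{"hand":20,"tx":0.9,"ty":0,"tz":0.5,"wx":0,"wy":0,"wz":0},{"hand":20,"tx":0.9,"ty":0,"tz":0.5,"wx":0,"wy":0,"wz":0},{"hand":20,"tx":0,"ty":0,"tz":0,"wx":0,"wy":0,"wz":0}])

```text
clock: 21.58
eef_pos: [556.2, -161.3, 164.3]
tcp_rot: [-2.443, 1.031, 2.04]
contact_force: [-0.0, -0.1, -5.2]
opening: 0.523
grasp_force: 124.4
```

```bash
python3 - <<'E'
from chk import *
show()
E
```

```text
21.575 [ 556.22908333 -161.3218482   164.27347751] [-0.  -0.1 -5.2] 124.36749637126923 case in berth -0.33818712852054844 -0.1480714685691933 77.48806440763836 axis [0. 0.]
```

Call:
arm_command(deltas=[{"hand":20,"tx":0.9,"ty":0,"tz":0.5,"wx":0,"wy":0,"wz":0},{"hand":20,"tx":0.9,"ty":0,"tz":0.5,"wx":0,"wy":0,"wz":0},{"hand":20,"tx":0,"ty":0,"tz":0,"wx":0,"wy":0,"wz":0},{"hand":20,"tx":0,"ty":0,"tz":0,"wx":0,"wy":0,"wz":0}])

```text
clock: 22.08
eef_pos: [555.9, -161.3, 163.2]
tcp_rot: [-2.443, 1.032, 2.04]
contact_force: [1.4, 2.7, 5.7]
opening: 0.521
grasp_force: 125.0
```

Contact: the wrist force went from -4 to +5.7 N at about 76 mm. I'll ease the grip, then open slowly.

Call:
arm_command(deltas=[{"hand":20,"tx":0,"ty":0,"tz":0,"wx":0,"wy":0,"wz":0},{"hand":20,"tx":0,"ty":0,"tz":0,"wx":0,"wy":0,"wz":0},{"hand":20,"tx":0,"ty":0,"tz":0,"wx":0,"wy":0,"wz":0}], squeeze=20)

```text
clock: 22.45
eef_pos: [555.9, -161.3, 163.2]
tcp_rot: [-2.444, 1.032, 2.04]
contact_force: [0.8, 3.0, 5.7]
opening: 0.526
grasp_force: 125.0
```

```bash
python3 - <<'E'
from chk import *
show();print(r.sense()["opening"])
E
```

```text
22.45 [ 555.8989629  -161.34330271  163.23041595] [0.8 3.  5.7] 124.99702781438828 case in berth -0.2670509190970804 -0.17399854072357998 76.38417815339685 axis [ 0.001 -0.001]
0.5255507126055372
```

Call:
arm_command(deltas=[{"hand":44,"tx":0,"ty":0,"tz":0,"wx":0,"wy":0,"wz":0},{"hand":46,"tx":0,"ty":0,"tz":0,"wx":0,"wy":0,"wz":0},{"hand":48,"tx":0,"ty":0,"tz":0,"wx":0,"wy":0,"wz":0},{"hand":52,"tx":0,"ty":0,"tz":0,"wx":0,"wy":0,"wz":0},{"hand":60,"tx":0,"ty":0,"tz":0,"wx":0,"wy":0,"wz":0},{"hand":70,"tx":0,"ty":0,"tz":0,"wx":0,"wy":0,"wz":0},{"hand":80,"tx":0,"ty":0,"tz":0,"wx":0,"wy":0,"wz":0},{"hand":80,"tx":0,"ty":0,"tz":0,"wx":0,"wy":0,"wz":0}])

```text
clock: 23.45
eef_pos: [555.6, -161.4, 162.4]
tcp_rot: [-2.443, 1.031, 2.04]
contact_force: [0.4, 0.3, 0.4]
opening: 0.937
grasp_force: 0.0
```

```bash
python3 - <<'E'
from chk import *; import cv2
show();p,R=cur();E=B+np.array([-.3,-.2,0])+150*n
for nm in("top","scene"):
    f=imaging.grab_frame(nm);c=proj(f,E);print(nm,c,[(b[0],b[1]) for b in blobs(blue(f),(c[0]-25,c[1]-25,c[0]+25,c[1]+25),20)])
f=imaging.grab_frame("wrist");zt=np.array([.5,0,-.866]);cv2.imwrite('pics/rel.png',f["image"][:,:,::-1])
print('heavy',proj(f,p+R.apply(ct+68*ut+23*zt)),[(b[0],b[1]) for b in blobs(blue(f),(180,0,380,420),150)])
print('retreat dir world',-R.as_matrix()[:,2])
E
```

```text
23.45 [ 555.55928175 -161.36962925  162.35562402] [0.4 0.3 0.4] 0.0 case in berth -0.30968002453708 -0.11330621126569522 75.45677320265676 axis [0. 0.]
top [358.80393196 186.27389964] [(array([358.43201754, 186.57894737]), np.int32(456))]
scene [238.76888202 156.76551882] [(array([239.04663212, 157.41968912]), np.int32(193))]
heavy [276.2979069   49.92331821] [(array([278.85893246,  49.95697168]), np.int32(1836)), (array([180.56107383, 216.17315436]), np.int32(745)), (array([292.94821634, 334.70521672]), np.int32(5214))]
retreat dir world [0.27643892 0.8766876  0.39370087]
```

View pics/rel.png

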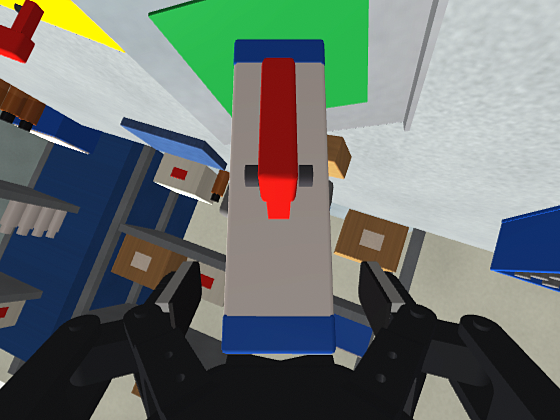

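The wrist view shows the case standing on the green pad with the fingers clear on both sides (pads at about (180,295) and (380,290)). Backing straight out.

Call:
arm_command(deltas=[{"hand":80,"tx":0,"ty":0,"tz":-8,"wx":0,"wy":0,"wz":0},{"hand":80,"tx":0,"ty":0,"tz":-15,"wx":0,"wy":0,"wz":0},{"hand":80,"tx":0,"ty":0,"tz":-25,"wx":0,"wy":0,"wz":0},{"hand":80,"tx":0,"ty":0,"tz":-25,"wx":0,"wy":0,"wz":0},{"hand":80,"tx":0,"ty":0,"tz":-25,"wx":0,"wy":0,"wz":0},{"hand":80,"tx":0,"ty":0,"tz":-15,"wx":0,"wy":0,"wz":0},{"hand":80,"tx":0,"ty":0,"tz":0,"wx":0,"wy":0,"wz":0},{"hand":80,"tx":0,"ty":0,"tz":0,"wx":0,"wy":0,"wz":0}])

```text
clock: 24.6
eef_pos: [586.4, -62.7, 206.5]
tcp_rot: [-2.442, 1.031, 2.041]
contact_force: [0.1, -0.2, -1.1]
opening: 0.933
grasp_force: 0.0
```

```bash
python3 - <<'E'
from chk import *; import cv2
s=r.sense();print(s["clock"],s["eef_pos"],s["contact_force"],np.abs(s["qvel"]).max());E=B+np.array([-.3,-.2,0])+150*n
im={}
for nm in("top","scene"):
    f=imaging.grab_frame(nm);im[nm]=f["image"];c=proj(f,E);print(nm,c,[(b[0],b[1]) for b in blobs(blue(f),(c[0]-25,c[1]-25,c[0]+25,c[1]+25),20)])
o=np.zeros((480,800,3),np.uint8);o[:,:400]=cv2.resize(im["top"][150:270,300:400],None,fx=4,fy=4);o[:,400:]=cv2.resize(im["scene"][110:230,200:300],None,fx=4,fy=4)
cv2.imwrite('pics/final.png',o[:,:,::-1])
E
```

```text
24.6 [586.43511469 -62.70719006 206.53163857] [ 0.11615996 -0.20422611 -1.13555507] 0.007978766285806694
top [358.80393196 186.27389964] [(array([358.48539326, 186.82696629]), np.int32(445))]
scene [238.76888202 156.76551882] [(array([239.04663212, 157.41968912]), np.int32(193))]
```

View pics/final.png

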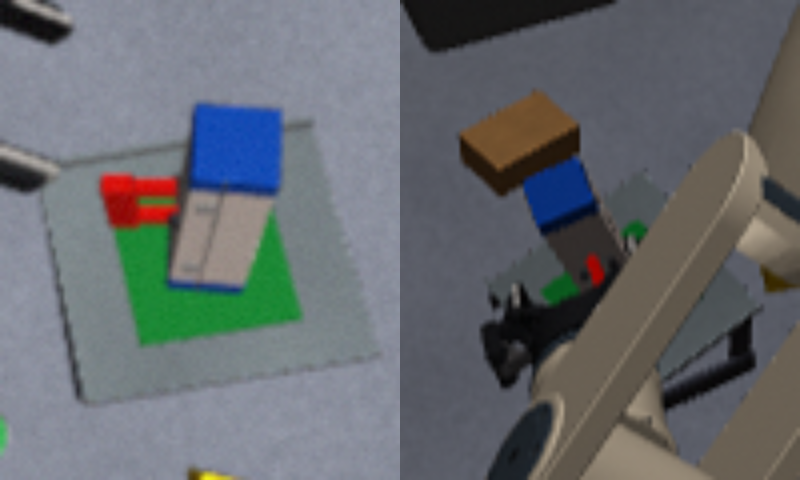

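The case stands on the pad, light-end cap at top-crop (235,150), with the gripper well clear. Handing in.

```bash
python3 -c "
from rig import r
print(r.sign_off())"
```

```text
the job is handed in; nothing more can be done
None
```

The case is standing heavy end down (the end that pointed to +y) on the green pad, released and still in the last pictures, about 0.3 mm from the pad's centre by my estimate; I handed it in at about 25 s, and no verdict came back.

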